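Seat a bracket and snap the toggle clamp shut

ROBOT

A 6-joint arm with a two-finger parallel gripper is mounted at the origin on the work surface. World frame = base frame: x ahead of the robot, y to its left, z up, the work surface at z = 0. Lengths are in m, angles in degrees, forces in N, time in s.
With the tool pointing down it reaches from about 0.275 to 0.875 m from the base axis. Payload 12.5 kg.
Tool frame: the origin (TCP) lies at the centre of the arm's flange, where the gripper is bolted on; the fingertips stand 173 mm ahead of it and the grasp point (between the pads) lies 155 mm ahead of it (robot.finger_overhang is the z of the fingertips in the tool frame, in m); z points along the fingers, y is the line along which they close (so a half turn about z gives the same grasp; the last joint's range is limited). The gripper opens to 85 mm and grips with 20 to 120 N. Pads are 22 mm wide; open, the fingers measure 114 mm over their backs; the gripper's body (76 mm by 85 mm) begins 54 mm behind the grasp point. The pads swing forward as they close: fully open they stand 13 mm farther back than shut.
Start: joints at [-80.248, 20.094, 94.641, -0, 65.266, -4.847], TCP at [0.139, -0.532, 0.405] pointing down, gripper open.
Joint ranges: [-157.81, 157.81], [-45, 120.19], [0.68, 151.7], [-89.99, 269.99], [4.06, 180], [-164.3, 164.3]. Speed limits (degrees/s): [127.2, 127.2, 159.86, 180, 180, 180].

INTERFACE

Orientations are given as a 3x3 rotation matrix whose columns are the frame's x, y, z axes.
In Python, from rig import readout, vision, robot gives the robot as it stands.
- The arm moves only by the shell command python3 -m jog 'ROWS' [OPENING] [FORCE]. ROWS is JSON, a list of rows, each a list of 6 numbers: the shift along the world's x, y, z in mm, then the turn, a rotation vector about the world's x, y, z in degrees. In form: [[tx, ty, tz, rx, ry, rz], ...]. A call has 1 to 20 rows; each row is the pose to reach, as a shift and turn from the pose commanded when the call began; what a row does not reach only later rows make up. A row lasts 1/10 s, in which the tool goes at most 50 mm and 8.59 degrees, less where a joint would pass 70% of its speed; a pose out of reach is approached as far as the arm can. A call with a gripper value outside its range is refused whole. OPENING is the finger opening in mm, from 0 to 85.4, set as the call begins (- or left out, the last holds). The fingers move at their own pace and stop on an object; FORCE is the grip in N (left out, the last holds). Time passes only in rows, so rows that repeat a pose let the fingers close. It gives the time, the measured TCP pose, the force, the opening and the grip force at its end, in the units of the state.
- readout.state(): the state, without advancing time (a new reading comes with each control period).
- vision.camera(name): name is "scene" or "top" or "wrist"; returns a dict with "img" (400x640x3 uint8, red, green, blue), "vfov" (degrees; the focal length in pixels is half the picture's height over the tangent of half this angle, whatever the lens; pixels are square), "cx", "cy" (the principal point, pixels), "R" (3x3) and "t" (3): a world point X has camera coordinates R X + t. Camera axes: x right, y down, z forward; pixel columns grow to the right and rows downward; lengths in m; the calibration is good to about 2 mm. A picture is of the moment at which its call begins. There is no depth.
- robot.job_done(): hands the job in; it is judged then, once.
Trained networks look in a picture, given as the dict that the camera call returned (one of the last four; its "shot" number tells which), for a name from the list of things; names that differ only in an ending like _2 or _b are one class to them, and where a whole thing is asked for, a point or a joint stands for the part that bears it (a point fixed in the world has none). Each returns a list of dicts, best first, with "score" (0 to 1); they miss things now and then, are a little off and sometimes report something else, mostly with a low value. They report only what shows in the picture. A call takes as long as a camera call.
- vision.regions_of(picture, thing): "region" (400x640 bool, what is visible of it) and "rect" ([centre column, centre row, width, height] in pixels, round what is visible of it).
The state is a dict: "time": time; "q": joint angles; "qd": joint speeds; "effort": joint torques, N m; "tool_pos": TCP position; "tool_rot": TCP orientation; "contact_force": force on the tool from outside, world axes, zero at the start; "wrist_torque": the same for the moment, N m; "grip_width": finger opening in m; "finger_force": force on a finger pad.
Only numpy, scipy, OpenCV 4.12 (cv2) and the standard library are available. Lean on these libraries where they do the work, as an engineer would, in place of code of your own. Each camera call takes 0.05 s, during which the arm holds its last target. There are 200 camera calls.

TASK

Get the bracket ready for welding: with the fingertips, push the copper-coloured bracket along its channel until its front edge is fully home against the blue stop, then flip the red-handled toggle lever past centre so that it snaps over and its rubber foot holds the bracket down. Do not lift the bracket, and leave the bottle, the tin and the hammer where they are. Finish with the bracket home, the clamp shut and the robot clear.

Things in the scene. Friction and masses are not known exactly. Their poses are not given: they have to be found in the camera images.
- jig: Steel jig plate 330 x 100 x 12 mm fixed to the bench; origin at the centre of its underside. Its +x runs along the channel towards the stop and clamp. Aluminium rails at each side: tops at z = 22 mm, inner faces at y = +-24 mm, from x = -155 to 35 mm. The clamp's hinge pin lies along y at x = 85 mm, z = 62 mm, between cheeks 28 mm long in x, 36 mm wide over all, up to z = 72 mm.
- stop_face (a point): Middle of the lower edge of the blue stop's face, on the jig plate (x = 45 mm, z = 12 mm in the jig's frame). The stop is 15 mm thick, 72 mm wide, 16 mm high.
- bracket: Loose copper-coloured angle bracket, 0.25 to 0.5 kg, flat on the jig plate, 30 to 70 mm short of the stop. Foot 120 x 40 x 10 mm; origin at the centre of its underside, +x towards the stop. An upright leaf 8 mm thick, 40 mm wide, at its back end rises to 44 mm above the underside: push on the leaf's back face (x = -60 mm). A few newtons slide it.
- bracket_front (a point): Middle of the bracket's front lower edge, 60 mm ahead of the bracket's origin. Home means that this edge touches the stop's face.
- clamp (a joint): Angle of the toggle lever, rad. 0 = open, red handle leaning 0.5 rad to the jig's +x, hold-down arm raised; 0.5 = upright, dead centre; about 1.0 = shut, handle leaning 0.5 rad to the jig's -x, rubber foot on the bracket 25 mm from its front. An over-centre spring (0.35 N m at each end; 4 N at the red grip starts it) drives it away from centre both ways, so past 0.5 it snaps shut.
- handle_end (a point): Free end of the handle, 115 mm from the hinge pin. The handle is a 12 mm round bar; its outer 75 mm is a red round grip, 20 mm in diameter. In the jig's frame this end lies at x = 140, z = 163 mm when open and at x = 30, z = 163 mm when shut. The hold-down arm is rigid with the handle; with the lever open its rubber foot hangs at about x = 16, z = 95 mm.
- bottle: Bystander: green plastic bottle with white cap, 52 mm in diameter, 130 mm tall, standing on the bench beside the jig. Origin at the centre of its underside. Not to be moved.
- tin: Bystander: steel tin with yellow band, 60 mm in diameter, 70 mm tall, standing on the bench beside the jig. Origin at the centre of its underside. Not to be moved.
- hammer: Bystander: hammer about 240 mm long lying on the bench on the other side of the jig, its handle along its x axis. Origin at the middle of its underside. Not to be moved.

How it is judged (in metres and radians):
On the way, in this order (a step that is already met when the one before it is completed fails the run):
1. the bracket is home against the stop (within 3 mm) and flat, with the clamp still open (x of bracket_front in the frame of jig above 0.042 m and angle between bracket's own z axis and vertical below 0.05 rad and value of joint clamp below 0.2 rad), for 0.1 s.
2. the lever has snapped past centre to its shut position, the bracket still home (x of bracket_front in the frame of jig above 0.042 m and angle between bracket's own z axis and vertical below 0.05 rad and value of joint clamp above 0.96 rad), for 0.2 s.
At the end, for the whole second after the job is handed in: The bracket's front edge is within 3 mm of the stop, the bracket lies flat (within 0.05 rad) and still, the toggle lever rests shut (joint above 0.96 rad), and the bottle, tin and hammer stand within 20 mm of where they were (all of step 2 and linear speed of bracket below 0.01 m/s and velocity of joint clamp between -0.05 and 0.05 rad/s and distance of each of bottle, tin, hammer from where it was at the start of the episode below 0.02 m and angle between each of bottle, tin's own z axis and vertical below 0.2 rad); the robot touches nothing.
It fails at once if the bracket is lifted (more than 10 mm off the jig plate) or tipped (z of bracket in the frame of jig above 0.022 m or angle between bracket's own z axis and vertical above 0.25 rad).
It fails at once if the bottle is moved more than 20 mm, lifted or tipped (distance of bottle from where it was at the start of the episode above 0.02 m or height (world z) of bottle above 0.015 m or angle between bottle's own z axis and vertical above 0.35 rad).
It fails at once if the tin is moved more than 20 mm, lifted or tipped (distance of tin from where it was at the start of the episode above 0.02 m or height (world z) of tin above 0.015 m or angle between tin's own z axis and vertical above 0.35 rad).
It fails at once if the hammer is moved more than 20 mm, lifted or tipped (distance of hammer from where it was at the start of the episode above 0.02 m or height (world z) of hammer above 0.015 m).
It also fails if it takes over 48 s, if anything falls off the work surface, if the arm or the gripper's body presses on something with over 40 N, if the wrist force passes 120 N, or if a joint passes its speed limit or range.

## Working session

There is one attempt and no reset: what is moved stays moved. The work goes in short steps, Python scripts to look and compute and a shell command to move; the robot and the scene stay as the last step left them, time stands still between calls to the robot, and variables do not carry over. Pictures are saved under pics/ and viewed, at most 10 in all, crops included, and the job is handed in when it is done.

```bash
mkdir -p pics; ls; python3 - <<'E'
from rig import readout, vision, robot
import cv2, numpy as np
s=readout.state(); print(s)
for n in ["scene","top"]:
    p=vision.camera(n); cv2.imwrite(f"pics/{n}0.png",p["img"][:,:,::-1])
    print(n,p["vfov"],p["cx"],p["cy"],p["R"],p["t"])
    for t in ["jig","bracket","clamp","bottle","tin","hammer"]:
        r=vision.regions_of(p,t); print(t,[(round(x["score"],2),np.round(x["rect"])) for x in r[:2]])
E
```

```text
pics
{'time': 0.0, 'q': array([-8.02474919e+01,  2.01248306e+01,  9.46754218e+01,  1.63049228e-03,
        6.52653569e+01, -4.84893340e+00]), 'qd': array([-0.0388517 ,  0.03232344, -0.0847436 , -0.02112183,  0.00812965,
        0.02806725]), 'effort': array([-2.61352259e-03, -5.06108451e+01, -2.91405523e+01, -2.51921128e-04,
        4.59005983e-03,  4.07216532e-05]), 'tool_pos': array([ 0.13864247, -0.53211599,  0.40416373]), 'tool_rot': array([[ 9.67705844e-01,  2.52082072e-01, -1.68498037e-04],
       [ 2.52082099e-01, -9.67705189e-01,  1.13292788e-03],
       [ 1.22534382e-04, -1.13881627e-03, -9.99999344e-01]]), 'contact_force': array([ 0.56708184, -0.46950939, -0.54525541]), 'wrist_torque': array([-0.03545645,  0.02284547, -0.02525082]), 'finger_force': 0.0, 'grip_width': 0.08530652354537507}
scene 56.33884610153919 317.17888621695204 200.78051666981855 [[-3.56680760e-01  9.34225878e-01  9.18252645e-04]
 [ 6.59370926e-01  2.52439166e-01 -7.08169789e-01]
 [-6.61822346e-01 -2.51985070e-01 -7.06041576e-01]] [ 0.18689168 -0.3005242   1.13696111]
jig [(0.73, array([296., 231., 168., 
[... 174 characters left out ...]
[235., 283.,  40.,  56.]))]
hammer [(0.97, array([320., 191., 109.,  53.])), (0.47, array([304., 297.,  29.,  61.]))]
top 50.55740772869668 322.92954583500614 199.86150278032383 [[-0.02224757 -0.99957086  0.01905653]
 [-0.99150086  0.01961598 -0.12861284]
 [ 0.12818384 -0.02175589 -0.99151177]] [0.03662273 0.59976934 0.7948069 ]
jig [(0.86, array([348., 215., 168.,  69.]))]
bracket [(0.63, array([382., 208.,  66.,  34.])), (0.61, array([349., 214., 166.,  67.]))]
clamp [(0.92, array([308., 213.,  79.,  20.]))]
bottle [(0.82, array([303., 135.,  27.,  37.])), (0.52, array([368., 132.,  29.,  34.]))]
tin [(0.87, array([368., 132.,  32.,  38.]))]
hammer [(0.75, array([359., 280., 123.,  44.]))]
```

```bash
python3 - <<'E'
import cv2,numpy as np
a=cv2.imread("pics/scene0.png")[130:350,180:460]; b=cv2.imread("pics/top0.png")[100:320,240:460]
cv2.imwrite("pics/c1.png",cv2.resize(a,None,fx=2.7,fy=2.7,interpolation=2)); cv2.imwrite("pics/c2.png",cv2.resize(b,None,fx=2.7,fy=2.7,interpolation=2))
E
```

```text
(no output)
```

View pics/c1.png

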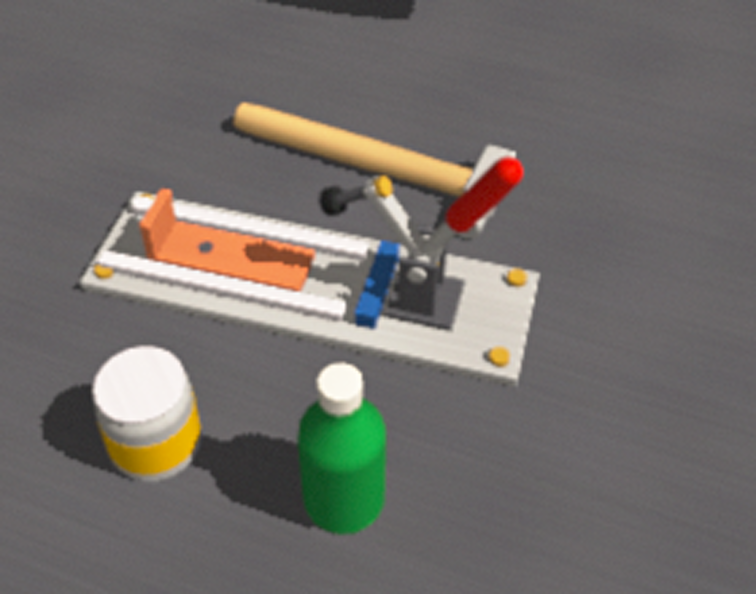

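View pics/c2.png

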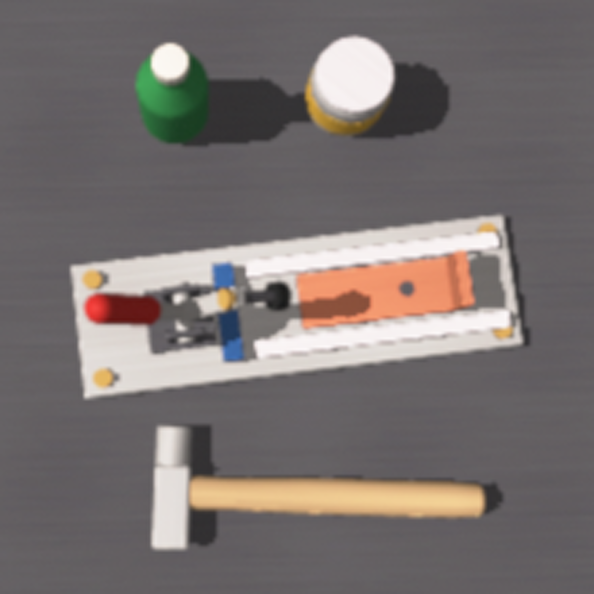

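The pictures show the jig with its +x along about world +y. The blue stop is near c2 px (228,312), the bracket leaf near (465,280), and the lever is open with its red grip at (120,308). The hammer lies on the robot's side, the bottle and tin on the far side. Next I fit the jig pose from its corners.

```bash
cat > h.py <<'E'
import numpy as np
from scipy.optimize import least_squares
def proj(p,X):
    c=np.asarray(X)@np.array(p["R"]).T+p["t"]; f=200/np.tan(np.radians(p["vfov"]/2))
    return c[:,:2]/c[:,2:]*f+[p["cx"],p["cy"]]
def jw(g,P):
    P=np.asarray(P,float); c,s=np.cos(g[2]),np.sin(g[2])
    return P@np.array([[c,s,0],[-s,c,0],[0,0,1]])+[g[0],g[1],0]
E
python3 - <<'E'
from h import *
from rig import vision
S,T=vision.camera("scene"),vision.camera("top")
sc=lambda l:np.array(l)/2.7+[180,130]-.3; tp=lambda l:np.array(l)/2.7+[240,100]-.3
C=[[-.165,.05,.012],[.165,.05,.012],[.165,-.05,.012],[-.165,-.05,.012],[.140,0,.163]]
# +x jig ~ +y world, jig +y ~ -x world (robot side)
ms=sc([[133,193],[540,270],[518,380],[80,288]]); mt=tp([[522,344],[85,397],[71,266],[503,215]])
f=lambda g:np.r_[(proj(S,jw(g,C[:4]))-ms).ravel(),(proj(T,jw(g,C[:4]))-mt).ravel()]
r=least_squares(f,[.5,0,1.6],loss="soft_l1"); g=r.x
print(g[:2],np.degrees(g[2]),np.round(r.fun,1))
# bracket: front top edge corners, leaf top back corners  (jig frame y=+-20)
B=lambda b,y:[[b,.02+y,.022],[b,-.02+y,.022],[b-.12,.02+y,.056],[b-.12,-.02+y,.056]]
bs=sc([[315,252],[303,290],[167,190],[143,229]]); bt=tp([[303,328],[297,277],[473,303],[465,252]])
k=lambda v:np.r_[(proj(S,jw(g,B(*v)))-bs).ravel(),(proj(T,jw(g,B(*v)))-bt).ravel()]
r=least_squares(k,[0,0],loss="soft_l1"); print("bracket front jig x,y",r.x,np.round(r.fun,1))
b=r.x[0]
for n,P in dict(leafback=[b-.12,0,.05],home_back=[-.075,0,.05],handle=[.14,0,.163],hinge=[.085,0,.062],shut=[.03,0,.163]).items():
    X=jw(g,[P]); print(n,X.round(4),(proj(S,X)-[180,130])*2.7,(proj(T,X)-[240,100])*2.7)
for n in ["bottle","tin"]:
    o=vision.regions_of(S,n)[0]["rect"];print(n,o)
from rig import readout
print("axes",jw([0,0,g[2]],[[1,0,0],[0,1,0]]))
E
```

```text
[ 0.57692638 -0.02928025] 95.9124076257819 [ 0.3 -0.5 -0.4  0.7 -0.1 -0.2 -1.  -1.8  0.2 -0.2 -0.4  0.7 -0.6 -0.1
 -0.4 -0.7]
bracket front jig x,y [-0.00048039 -0.00065345] [ 0.3 -0.8 -1.3 -0.2 -2.  -0.5 -1.3 -1.  -0.7  0.4 -1.2 -0.5 -0.5  0.6
 -0.7 -0.9]
leafback [[ 0.5893 -0.1491  0.05  ]] [[151.55897044 211.31718134]] [[464.7008563 278.0709712]]
home_back [[ 0.5847 -0.1039  0.05  ]] [[208.90334106 222.88217951]] [[402.43904861 285.77929327]]
handle [[0.5625 0.11   0.163 ]] [[514.93656612 163.06476262]] [[ 89.35211623 307.42999285]]
hinge [[0.5682 0.0553 0.062 ]] [[421.89772755 254.42446702]] [[181.17988292 311.58556664]]
shut [[0.5738 0.0006 0.163 ]] [[343.5040302  132.29095065]] [[266.62844408 285.57509863]]
bottle [304.3, 295.3, 32.0, 62.6]
tin [235.2, 284.0, 38.3, 54.6]
axes [[-0.10300794  0.99468053  0.        ]
 [-0.99468053 -0.10300794  0.        ]]
```

Fit residuals are about 1 px. The jig sits at (0.577, -0.029) with a yaw of 95.9°, and the bracket is about 45 mm short of the stop. I'll close the fingers and go above the spot behind the leaf.

```bash
python3 -m jog '[[455,342,-80,0,0,81],[455,342,-80,0,0,81],[455,342,-80,0,0,81],[455,342,-80,0,0,81],[455,342,-80,0,0,81],[455,342,-80,0,0,81],[455,342,-80,0,0,81],[455,342,-80,0,0,81],[455,342,-80,0,0,81],[455,342,-80,0,0,81],[455,342,-80,0,0,81],[455,342,-80,0,0,81],[455,342,-80,0,0,81],[455,342,-80,0,0,81],[455,342,-80,0,0,81],[455,342,-80,0,0,81],[455,342,-80,0,0,81],[455,342,-80,0,0,81]]' 0 40
python3 - <<'E'
from rig import vision,readout
import cv2
print(readout.state()["tool_rot"].round(3))
a=vision.camera("scene")["img"][100:350,150:470,::-1]
b=vision.camera("wrist")["img"][:,:,::-1]
cv2.imwrite("pics/c3.png",cv2.vconcat([cv2.resize(a,(640,500))[120:420],cv2.resize(b,(640,300))]))
E
```

```text
time: 2.7
tool_pos: [0.5933, -0.1907, 0.3249]
tool_rot: [[-0.097, 0.995, 0.0], [0.995, 0.097, -0.0], [-0.0, 0.0, -1.0]]
contact_force: [0.4, -0.2, -0.3]
grip_width: -0.0001
finger_force: 0.0
[[-0.097  0.995  0.   ]
 [ 0.995  0.097 -0.   ]
 [-0.     0.    -1.   ]]
```

View pics/c3.png

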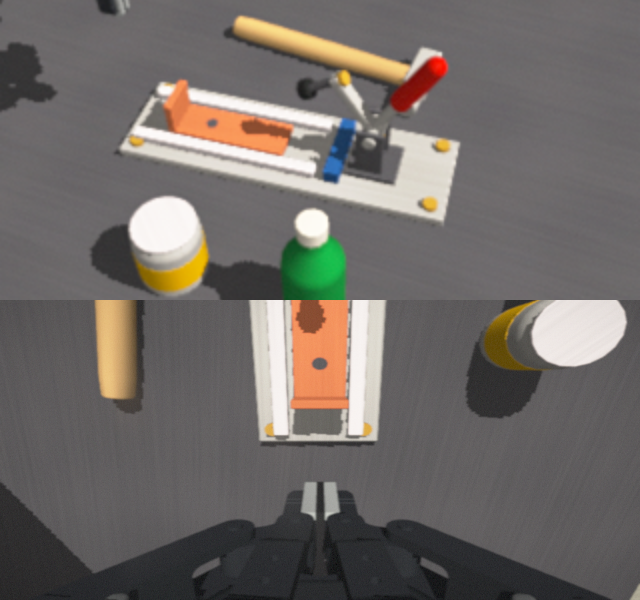

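The wrist picture (lower half) shows the closed fingers at (320,490), in line with the channel behind the leaf at (320,405). Next I lower, then push.

```bash
python3 -m jog '[[0,0,-50,0,0,0],[0,0,-95,0,0,0],[0,0,-120,0,0,0],[0,0,-120,0,0,0],[-2,15,-120,0,0,0],[-2,22,-120,0,0,0],[-3,26,-120,0,0,0],[-3,30,-120,0,0,0],[-3,34,-120,0,0,0],[-4,38,-120,0,0,0],[-4,42,-120,0,0,0],[-5,46,-120,0,0,0],[-5,50,-120,0,0,0],[-6,54,-120,0,0,0],[-6,58,-120,0,0,0],[-6,62,-120,0,0,0],[-7,65,-120,0,0,0],[-7,68,-120,0,0,0],[-7,70,-120,0,0,0],[-7,70,-120,0,0,0]]'
python3 - <<'E'
from rig import vision,readout
import cv2
print(readout.state()["contact_force"].round(1))
a=vision.camera("scene")["img"][170:270,190:410,::-1]
b=vision.camera("top")["img"][150:270,250:450,::-1]
cv2.imwrite("pics/c4.png",cv2.vconcat([cv2.resize(a,(550,250)),cv2.resize(b,(550,330))]))
E
```

```text
time: 4.8
tool_pos: [0.5865, -0.1198, 0.2045]
tool_rot: [[-0.098, 0.995, -0.001], [0.995, 0.098, 0.001], [0.001, -0.001, -1.0]]
contact_force: [-0.3, 0.8, -0.1]
grip_width: 0.0
finger_force: 0.0
[-0.3  0.8 -0.1]
```

View pics/c4.png

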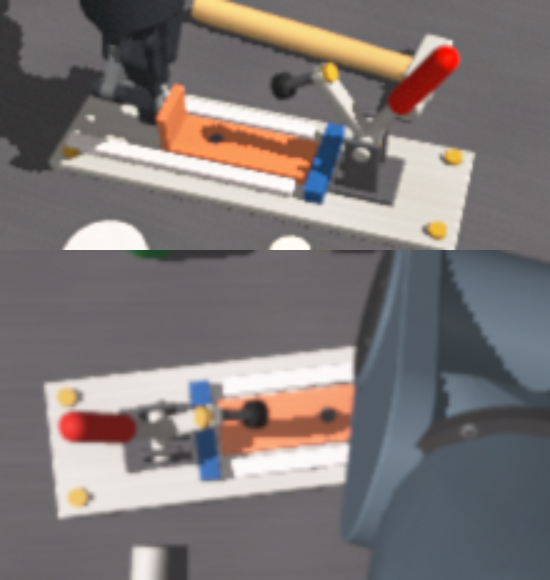

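The bracket front is now a few mm short of the blue stop (top half, near (315,160)). I'll creep forward until the force rises.

```bash
python3 -m jog '[[0,2,0,0,0,0],[0,4,0,0,0,0],[-1,5,0,0,0,0],[-1,6,0,0,0,0],[-1,6,0,0,0,0]]'
```

```text
time: 5.4
tool_pos: [0.586, -0.1157, 0.2053]
tool_rot: [[-0.098, 0.995, 0.002], [0.995, 0.098, -0.003], [-0.003, 0.002, -1.0]]
contact_force: [0.5, -15.1, 0.5]
grip_width: 0.0004
finger_force: 7.4
```

The force reached 15 N against only a few newtons of sliding friction, so the bracket is seated. I'll back off, rise, and cross to beyond the lever.

```bash
python3 -m jog '[[1,-10,0,0,0,0],[3,-30,0,0,0,0],[3,-30,50,0,0,0],[3,-30,100,0,0,0],[3,-30,150,0,0,0],[3,-30,200,0,0,0],[-4,20,210,0,0,0],[-10,70,210,0,0,0],[-15,120,210,0,0,0],[-19,170,210,0,0,0],[-24,220,210,0,0,0],[-28,269,210,0,0,0],[-28,269,210,0,0,0],[-28,269,210,0,0,0],[-28,269,210,0,0,0]]'
python3 - <<'E'
from h import *
from rig import vision,readout
import cv2
S=vision.camera("scene");g=[.5769,-.0293,np.radians(95.91)]
st=readout.state(); tip=st["tool_pos"]+.173*st["tool_rot"][:,2]
print("tip px",proj(S,[tip]).round(),"jig", (tip-[*g[:2],0])@np.array([[-.103,-.9947,0],[.9947,-.103,0],[0,0,1]]))
print("home edge px crop",(proj(S,jw(g,[[.045,.02,.022],[.045,-.02,.022]]))-[190,100])*2.5)
a=S["img"][100:300,190:430,::-1]
cv2.imwrite("pics/c5.png",cv2.resize(a,(600,500)))
E
```

```text
time: 6.9
tool_pos: [0.5578, 0.1539, 0.4146]
tool_rot: [[-0.097, 0.995, -0.0], [0.995, 0.097, -0.0], [-0.0, -0.0, -1.0]]
contact_force: [0.6, -0.2, -0.6]
grip_width: 0.0
finger_force: 0.0
tip px [[405. 157.]] jig [1.83863528e-01 1.58153061e-04 2.41601126e-01]
home edge px crop [[320.93902524 315.85079733]
 [307.73286154 353.3828162 ]]
```

View pics/c5.png

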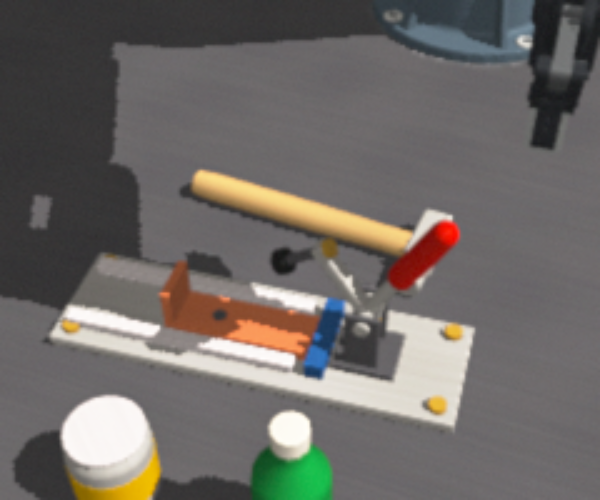

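The bracket edge meets the stop at (313,335) as predicted. The fingertips are about 24 mm beyond the handle. I'll go down and sweep the handle towards jig -x.

```bash
python3 -m jog '[[0,0,-50,0,0,0],[0,0,-98,0,0,0],[0,0,-100,0,0,0],[1,-12,-100,0,0,0],[2,-20,-100,0,0,0],[3,-25,-100,0,0,0],[3,-30,-100,0,0,0],[4,-35,-100,0,0,0],[4,-40,-100,0,0,0],[5,-45,-100,0,0,0],[5,-50,-100,0,0,0],[6,-55,-100,0,0,0],[6,-60,-100,0,0,0],[7,-65,-100,0,0,0],[7,-70,-100,0,0,0],[8,-75,-100,0,0,0],[8,-80,-100,0,0,0],[9,-85,-100,0,0,0],[9,-90,-100,0,0,0],[9,-94,-100,0,0,0]]'
python3 - <<'E'
from rig import vision,readout
import cv2
a=vision.camera("scene")["img"][100:300,190:430,::-1]
cv2.imwrite("pics/c6.png",cv2.resize(a,(600,500)))
E
```

```text
time: 8.95
tool_pos: [0.5667, 0.0603, 0.3146]
tool_rot: [[-0.097, 0.995, -0.0], [0.995, 0.097, -0.0], [-0.0, -0.0, -1.0]]
contact_force: [-0.8, 0.1, 0.4]
grip_width: 0.0001
finger_force: 0.0
```

View pics/c6.png

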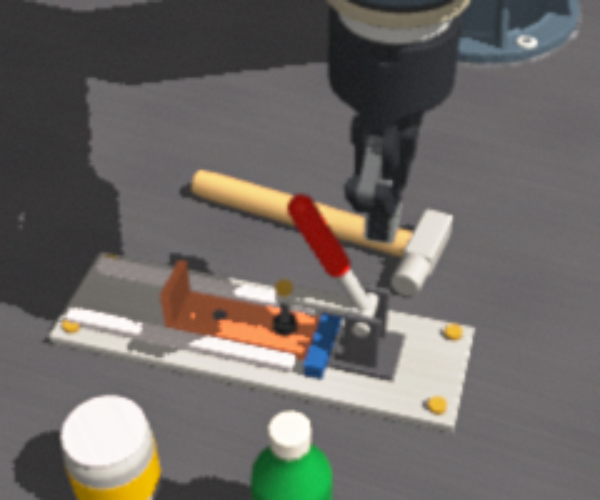

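The lever has snapped over, with the rubber foot on the bracket at (285,322) and the handle end at (300,203). I'll retreat and check the shut angle.

```bash
python3 -m jog '[[-3,30,0,0,0,0],[-8,75,20,0,0,0],[-8,75,70,0,0,0],[-8,75,120,0,0,0],[-8,75,120,0,0,0],[-8,75,120,0,0,0],[-8,75,120,0,0,0]]'
python3 - <<'E'
from h import *
from rig import vision
import cv2
S,T=vision.camera("scene"),vision.camera("top");g=[.5769,-.0293,np.radians(95.91)]
for a in [.85,.92,.96,1.0,1.04]:
    P=[[.085+r*np.sin(.5-a),0,.062+r*np.cos(.5-a)] for r in (.115,.04)]
    print(a,((proj(S,jw(g,P))-[220,150])*4).round().tolist())
im=S["img"][150:275,220:380,::-1]
cv2.imwrite("pics/c7.png",cv2.resize(im,(640,500),interpolation=2))
E
```

```text
time: 9.7
tool_pos: [0.5584, 0.1356, 0.4334]
tool_rot: [[-0.097, 0.995, -0.002], [0.995, 0.097, -0.0], [-0.0, -0.002, -1.0]]
contact_force: [-1.0, 0.7, -0.6]
grip_width: -0.0002
finger_force: 0.0
0.85 [[384.0, 110.0], [439.0, 236.0]]
0.92 [[367.0, 112.0], [433.0, 237.0]]
0.96 [[358.0, 114.0], [430.0, 237.0]]
1.0 [[349.0, 116.0], [427.0, 238.0]]
1.04 [[340.0, 118.0], [424.0, 238.0]]
```

View pics/c7.png

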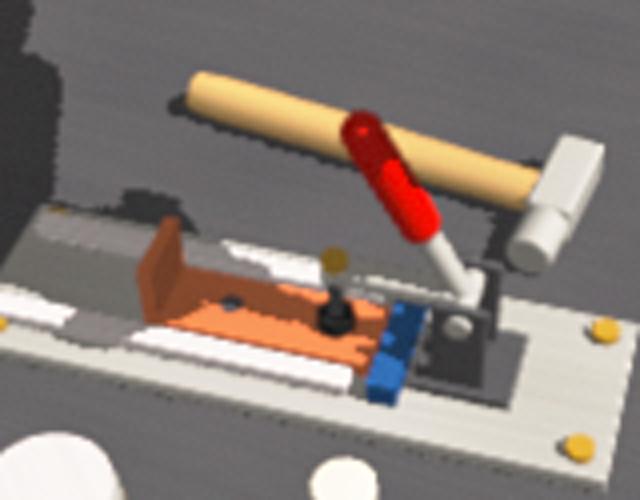

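The foot is on the bracket and the bracket is against the stop. I'll do a quick numeric check of the lever angle from the red grip's pixels.

```bash
python3 - <<'E'
from h import *
from rig import vision,readout
import cv2
g=[.5769,-.0293,np.radians(95.91)]
for n in ["scene","top"]:
    p=vision.camera(n); im=p["img"].astype(int)
    m=((im[...,0]>70)&(im[...,1]<.3*im[...,0])&(im[...,2]<.3*im[...,0])).astype(np.uint8)
    k,l,s,c=cv2.connectedComponentsWithStats(m); i=1+s[1:,4].argmax(); print(n,s[i],c[i])
    yy,xx=np.nonzero(l==i); v=cv2.fitLine(np.c_[xx,yy].astype(np.float32),2,0,.01,.01).ravel(); print("dir deg",np.degrees(np.arctan2(v[1],v[0])))
    for a in [.8,.9,.95,1.,1.05]:
        P=proj(p,jw(g,[[.085+r*np.sin(.5-a),0,.062+r*np.cos(.5-a)] for r in (.115,.0775,.04)])); d=P[2]-P[0]
        print(a,P[1].round(1),np.degrees(np.arctan2(d[1],d[0])).round(1))
E
```

```text
scene [306 178  24  32 335] [317.22089552 194.04477612]
dir deg 56.308987
0.8 [325.1 193.7] 69.9
0.9 [321.1 194. ] 63.3
0.95 [319.1 194.3] 60.2
1.0 [317.2 194.7] 57.2
1.05 [315.4 195.1] 54.4
top [316 203  25  14 211] [328.08056872 209.05687204]
dir deg -15.928789
0.8 [319.5 209.8] 155.8
0.9 [323.6 209.5] 160.3
0.95 [325.6 209.3] 161.8
1.0 [327.6 209.2] 163.1
1.05 [329.4 209.1] 164.2
```

Both cameras give a lever angle of about 1.0 rad, so the clamp is shut. The bracket is home and the robot is clear.

```bash
python3 -c "
from rig import robot; print(robot.job_done())"
```

```text
the job is handed in; nothing more can be done
None
```

I handed the job in at about 10 s of the 48 s: the bracket is home against the stop, the lever has snapped shut at about 1.0 rad with its foot on the bracket, the robot is clear, and the bottle, tin and hammer were not touched; no verdict was returned.

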